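# Put the setting bar away and seal the gasketed tub

### The job

Put the loose brass setting bar back into the grey storage tub with its smaller mate, lay the lid squarely on the tub, and press the lid's edge down one place after another until it has snapped home all the way round and sits level on the gasket. Press on the stout edge only, not on the grip: the thin middle panel must not be pushed in. Leave the other things on the saw table where they stand.

Things in the scene. Friction and masses are not known exactly. Their poses are not given: they have to be found in the camera images.
- tub: open grey plastic tub, fixed to the table, 116 x 156 mm outside at the rim, walls and floor 4 mm thick. Origin: centre of its underside, on the table; x along its short side, y along its long side, z up. A smaller brass bar (12 x 76 x 12 mm) lies fixed on its floor along y, centred 34 mm towards +x; the rest of the floor is free
- tub_mouth (a point): centre of the tub's mouth, level with the top of its black rubber gasket, 63 mm above the table; axes as the tub's. Round the rim's outside are six springy bead sections 22 mm long (two on each long side at y = -52 and +52 mm, one amid each short side). Each gives way to roughly 10 N, then holds the lid's edge down
- lid_grip (a point): loose white lid, 132 x 172 mm, round corners, 150 g, lying right way up. This point: centre of its grip, a straight bar 16 mm wide (x), 76 mm long (y), 20 mm tall, so 10 mm above the lid's flat top and 37 mm above the foot of its plug (the skirt outside ends 29 mm below this point); x along the lid's short side, y its long side, z up. Fits the tub either way round
- lid_corner1 (a point): point on the lid's flat top near its +x +y corner, 55 mm out in x and 75 mm in y from its centre (axes of lid_grip). Height above the table: about 75 mm when the lid is laid on the tub, resting on the beads; about 67 mm when snapped home. The plug under the lid tapers and finds the tub's mouth if let go within about 4 mm and 2 degrees of square
- lid_corner2 (a point): the same at the lid's +x -y corner. Six small raised thumb pads on the flat top mark where to press: 50 mm out in x at y = -50 and +50 mm, and 69 mm out in y at x = 0. A pad snaps down under about 20 to 27 N
- lid_corner3 (a point): the same at the lid's -x -y corner. While one place is pressed down the far side may ride up by 10 mm until it is pressed in turn; a place once snapped home normally holds, so go round until all corners are level and down
- lid_corner4 (a point): the same at the lid's -x +y corner
- lid_panel (a joint): how far the thin springy middle panel of the lid (68 x 108 mm), which carries the grip, is pushed in: 0 at rest, grows downwards, m. It gives 1 mm for 2.5 N and cracks if it goes much past 8 mm; the lid cannot be snapped home by way of the grip
- bar_centre (a point): loose brass setting bar, 18 x 76 x 18 mm, 80 g, lying on the table; this point is its centre, y along its length, z up
- glue_bottle: bystander: round glue bottle standing on the table, 60 mm across, 197 mm tall; origin at the centre of its foot
- tape_measure: bystander: tape measure standing on the table, 37 x 89 x 66 mm; origin at the centre of its foot
- pliers: bystander: small pliers lying on the table near its front edge, 46 x 108 x 12 mm; origin at the centre of the underside
- screw_pot: bystander: round metal pot, 68 mm across, 52 mm tall; origin at the centre of its foot
- wax_spray: bystander: spray can standing on the saw top behind, 53 mm across, 193 mm tall; origin at the centre of its foot

How it is judged:
By the outcome, as a careful person would: the job done as asked, in the order asked, and still so for the second after the job is handed in, with the robot touching nothing.
It also fails if it takes over 67 s, if anything falls off the work surface, if the arm or the gripper's body presses on something with over 40 N, if the wrist force passes 120 N, or if a joint passes its speed limit or range.

### The arm

A 6-joint arm with a two-finger parallel gripper is mounted at the origin on a cart in front of the work surface, level with it; the furniture and walls round the work are solid. World frame = base frame: x ahead of the robot, y to its left, z up, the work surface at z = 0. Lengths are in m, angles in rad, forces in N, time in s.
With the tool pointing down it reaches from about 0.35 to 0.85 m from the base axis. Payload 8.1 kg.
Tool frame: the origin (TCP) lies at the very end of the fingers, on their centre line; the grasp point (between the pads) lies 19 mm behind it; z points along the fingers, x is the direction in which the jaws open and shut, and the axes are right-handed (so a half turn about z gives the same grasp; the last joint's range is limited). The gripper opens to 85 mm and grips with 20 to 120 N. Pads are 22 mm wide; open, the fingers measure 114 mm over their backs; the gripper's body (76 mm by 85 mm) begins 54 mm behind the grasp point. The pads swing forward as they close: fully open they stand 13 mm farther back than shut.
Start: joints at [-1.198, 0.13, 1.488, -0, 1.523, -0.085], TCP at [0.265, -0.538, 0.202] pointing down, gripper open.
Joint ranges: [-2.96, 2.96], [-0.89, 2.26], [0.02, 2.5], [-1.34, 4.48], [0, 2.73], [-2.66, 2.66]. Speed limits (rad/s): [2.39, 2.39, 2.79, 3.14, 3.14, 3.14].

### API

Orientations are given as a rotation vector (axis times angle).
In Python, from workcell import r gives the robot as it stands.
- The arm moves only by the shell command python3 -m inch 'ROWS' [OPENING] [FORCE]. ROWS is text: rows parted by semicolons, each of 6 numbers parted by spaces: the shift along the tool's x, y, z in m, then the turn, a rotation vector about the tool's x, y, z in degrees. A call has 1 to 10 rows; each row is the pose to reach, as a shift and turn from the pose commanded when the call began, along the tool's axes at that moment; what a row does not reach only later rows make up. A row lasts 1/8 s, in which the tool goes at most 62.5 mm and 10.7 degrees, less where a joint would pass 70% of its speed; a pose out of reach is approached as far as the arm can. A call with a gripper value outside its range is refused whole. OPENING is the opening in per cent of the stroke, from 0 (shut) to 100 (fully open), set as the call begins (- or left out, the last holds). The fingers move at their own pace and stop on an object; FORCE is the grip in N (left out, the last holds). Time passes only in rows, so rows that repeat a pose let the fingers close. It gives the time, the measured TCP pose, the force and the opening at its end, in the units of the state.
- r.observe(): the state, without advancing time (a new reading comes with each control period).
- r.capture(name): name is "side" or "top" or "wrist"; returns (picture, depth): 400x640x3 uint8, blue, green, red; 400x640 float32, m along the optical axis (not along the pixel's ray), 0 where there is no reading.
- r.camera_info(name): a dict with "camera_matrix" (3x3 intrinsics, pixels), "cam_to_world" (4x4, takes a point from camera to world coordinates). Camera axes: x right, y down, z forward; pixel columns grow to the right and rows downward; lengths in m; the calibration is good to about 2 mm. A picture is of the moment at which its call begins: read the wrist's pose just before it. camera_info takes no time and is no camera call; for the wrist camera it gives the pose at the moment of the call.
- r.job_done(): hands the job in, once; it reports no verdict.
The state is a dict: "time": time; "joints": joint angles; "joint_vel": joint speeds; "joint_efforts": joint torques, N m; "position": TCP position; "ee_rot": TCP orientation; "ft_force": force on the tool from outside, world axes, zero at the start; "ft_torque": the same for the moment, N m; "width": finger opening in m.
Only numpy, scipy, OpenCV 4.12 (cv2) and the standard library are available. Lean on these libraries where they do the work, as an engineer would, in place of code of your own. Each camera call takes 0.05 s, during which the arm holds its last target. There are 200 camera calls.

## Working session

There is one attempt and no reset: what is moved stays moved. The work goes in short steps, Python scripts to look and compute and a shell command to move; the robot and the scene stay as the last step left them, time stands still between calls to the robot, and variables do not carry over. Pictures are saved under pics/ and viewed, about 8 in all and at most 12, crops included, and the job is handed in when it is done.

```bash
ls; mkdir -p pics; python3 - <<'E'
from workcell import r
import cv2,numpy as np
s=r.observe();print({k:np.round(v,3) for k,v in s.items()})
for n in ["top","side"]:
    p,d=r.capture(n);cv2.imwrite(f"pics/{n}0.png",p);np.save(f"pics/{n}0.npy",d)
    i=r.camera_info(n);print(n,np.round(i["camera_matrix"],1).tolist(),np.round(i["cam_to_world"],3).tolist())
E
```

```text
pics
{'time': np.float64(0.0), 'joints': array([-1.198,  0.131,  1.489,  0.   ,  1.523, -0.085]), 'joint_vel': array([-0.   ,  0.   , -0.002, -0.   ,  0.001, -0.   ]), 'joint_efforts': array([-0.0000e+00, -5.6939e+01, -5.0055e+01, -0.0000e+00,  1.5000e-02,
        0.0000e+00]), 'position': array([ 0.265, -0.538,  0.201]), 'ee_rot': array([-2.667e+00,  1.659e+00,  2.000e-03]), 'ft_force': array([-0.609,  1.149,  0.544]), 'ft_torque': array([-0.023, -0.06 , -0.007]), 'width': np.float64(0.085)}
top [[442.6, 0.0, 322.1], [0.0, 442.6, 196.2], [0.0, 0.0, 1.0]] [[0.027, -0.999, 0.029, 0.467], [-1.0, -0.027, -0.003, -0.142], [0.004, -0.029, -1.0, 1.257], [0.0, 0.0, 0.0, 1.0]]
side [[377.9, 0.0, 321.9], [0.0, 377.9, 201.2], [0.0, 0.0, 1.0]] [[0.882, -0.212, 0.422, 0.073], [-0.472, -0.381, 0.795, -0.972], [-0.007, -0.9, -0.436, 0.539], [0.0, 0.0, 0.0, 1.0]]
```

View pics/top0.png

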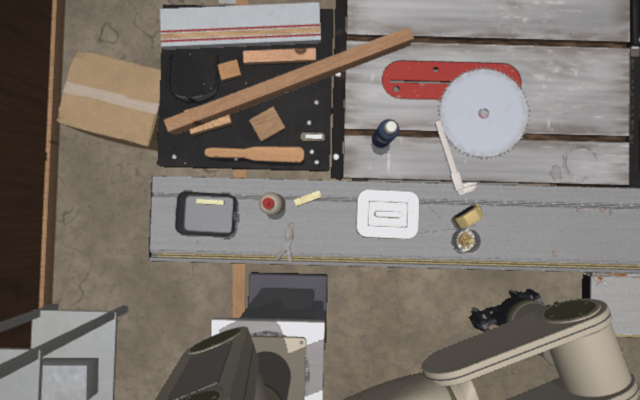

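View pics/side0.png

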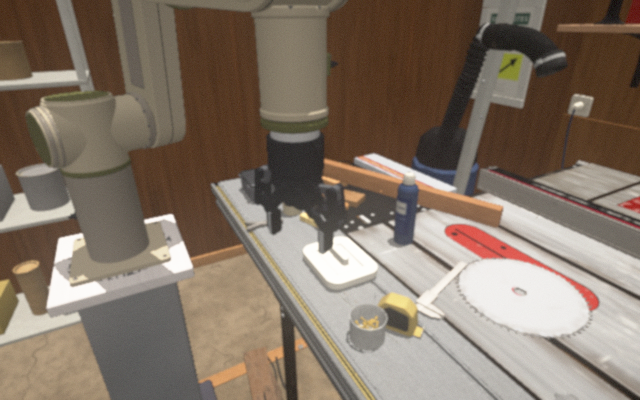

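The top view shows the tub at (207,214), with its small bar at (210,202). The loose bar is at (307,198), the lid at (388,214), the bottle at (271,204) and the pliers at (288,242). Next I measure tub, bar and lid by mask and ray.

```bash
cat > h.py <<'E'
import numpy as np,cv2
from scipy.spatial.transform import Rotation as R
def ray(info,uv,z):
    K=np.array(info["camera_matrix"]);T=np.array(info["cam_to_world"])
    uv=np.atleast_2d(np.asarray(uv,float))
    d=np.c_[(uv-K[[0,1],2])/[K[0,0],K[1,1]],np.ones(len(uv))]@T[:3,:3].T
    return T[:3,3]+d*((z-T[2,3])/d[:,2])[:,None]
def pts(info,uv,d):
    K=np.array(info["camera_matrix"]);T=np.array(info["cam_to_world"])
    uv=np.atleast_2d(np.asarray(uv,float))
    return np.c_[(uv-K[[0,1],2])/[K[0,0],K[1,1]],np.ones(len(uv))]*np.ravel(d)[:,None]@T[:3,:3].T+T[:3,3]
def rect(info,mask,z,name=""):
    c=max(cv2.findContours(mask.astype(np.uint8),0,cv2.CHAIN_APPROX_NONE)[0],key=cv2.contourArea)
    P=ray(info,c[:,0],z)[:,:2]
    (cx,cy),(w,h),a=cv2.minAreaRect((P*1000).astype(np.float32))
    if w>h:w,h,a=h,w,a-90   # a: direction of short side from world x, deg
    a=(a+90)%180-90
    print(name,"centre mm",round(cx,1),round(cy,1),"short,long",round(w,1),round(h,1),"short-axis deg",round(a,2),"px",c[:,0].mean(0).round(1));return cx,cy,a
def togo(s,p):
    "shift in tool axes (mm) from measured pose to world point p (m)"
    return R.from_rotvec(s["ee_rot"]).inv().apply(np.array(p)-s["position"])*1000
E
python3 - <<'E'
from h import *;from workcell import r
p=cv2.imread("pics/top0.png");d=np.load("pics/top0.npy");i=r.camera_info("top")
def box(m,x0,y0,x1,y1):
    o=np.zeros(m.shape,bool);o[y0:y1,x0:x1]=m[y0:y1,x0:x1];return o
pi=p.astype(int);hsv=cv2.cvtColor(p,cv2.COLOR_BGR2HSV)
rect(i,box(pi.min(2)>200,345,180,430,250),.027,"lid")
br=(hsv[...,1]>60)&(hsv[...,2]>140)&(hsv[...,0]>15)&(hsv[...,0]<40)
rect(i,box(br,290,185,325,212),.018,"bar")
rect(i,box(br,192,195,228,208),.016,"small bar")
rect(i,box(pi.max(2)<75,165,185,250,245),.063,"tub rim")
for n,u in dict(table=(330,230),bar=(307,198),lid=(365,214),grip=(388,214),rim=(179,214),rim2=(236,214),bead=(207,236),floor=(207,220),pl=(288,242),bot=(270,204)).items():
    print(n,pts(i,u,d[u[1],u[0]]).round(3),p[u[1],u[0]])
E
```

```text
lid centre mm 459.8 -328.8 short,long 128.7 169.2 short-axis deg -0.85 px [387.5 213.8]
bar centre mm 497.5 -104.4 short,long 18.6 74.4 short-axis deg 19.99 px [307.6 198.5]
small bar centre mm 479.5 153.9 short,long 5.6 16.8 short-axis deg 1.53 px [215.4 202.6]
tub rim centre mm 446.7 166.3 short,long 116.5 162.7 short-axis deg -2.06 px [207.4 213.7]
table [[ 0.409 -0.171 -0.002]] [152 152 152]
bar [[ 0.498 -0.103  0.019]] [174 222 228]
lid [[ 0.457 -0.266  0.027]] [231 228 228]
grip [[ 0.459 -0.326  0.051]] [233 229 229]
rim [[0.444 0.245 0.042]] [52 50 51]
rim2 [[0.447 0.094 0.014]] [73 71 72]
bead [[ 0.383  0.177 -0.001]] [117 116 117]
floor [[ 0.428  0.179 -0.   ]] [146 143 144]
pl [[ 0.373 -0.054  0.014]] [149 153 160]
bot [[ 0.477 -0.019  0.178]] [ 56  60 156]
```

```bash
python3 - <<'E'
import cv2
p=cv2.imread("pics/top0.png");cv2.imwrite("pics/crop0.png",cv2.resize(p[180:255,165:335],None,fx=4.7,fy=4.7,interpolation=2))
E
```

```text
(no output)
```

View pics/crop0.png

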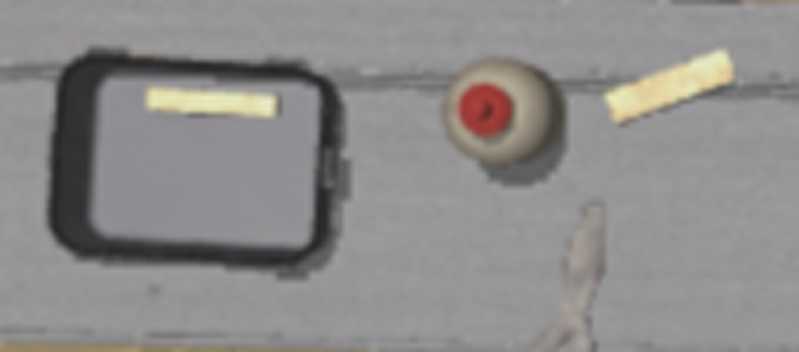

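The crop shows the tub with its small bar on the +x (upper) side. The bottle cap is at about (268,203), close to the loose bar, so I check clearance and work out the first move.

```bash
python3 - <<'E'
from h import *;from workcell import r
i=r.camera_info("top");s=r.observe();print("cap",ray(i,(268.2,203),.197).round(3))
Rt=R.from_rotvec(s["ee_rot"]);w=r.camera_info("wrist");T=np.array(w["cam_to_world"])
print("cam in tool mm",(Rt.inv().apply(T[:3,3]-s["position"])*1000).round(0),"cam z in tool",Rt.inv().apply(T[:3,2]).round(2),"x",Rt.inv().apply(T[:3,0]).round(2))
print(w["camera_matrix"])
print("tool x world deg",np.degrees(np.arctan2(*Rt.as_matrix()[1::-1,0])))
print(togo(s,(.480,-.125,.2)).round(0), togo(s,(.502,-.116,.2)).round(0))
E
```

```text
cap [[ 0.479 -0.016  0.197]]
cam in tool mm [   0.  -65. -172.] cam z in tool [0.   0.26 0.97] x [ 1.  0. -0.]
[[352.59653864   0.         322.51166778]
 [  0.         352.59653864 194.39625384]
 [  0.           0.           1.        ]]
tool x world deg -63.77062298203752
[-275. -375.    2.] [-274. -399.    2.]
```

Camera and body sit on tool −y, so near the bottle I will grip off-centre and lean the tool about the jaw axis. First I hover over the bar.

```bash
python3 -m inch '-.030 -.044 0 0 0 -9.3; -.060 -.088 0 0 0 -18.6; -.090 -.133 0 0 0 -27.9; -.119 -.177 0 0 0 -37.2; -.149 -.221 0 0 0 -46.5; -.178 -.265 0 0 0 -55.8; -.208 -.310 0 0 0 -65.1; -.238 -.354 0 0 0 -74.4; -.267 -.398 0 0 0 -83.8; -.267 -.398 0 0 0 -83.8' 50 60
python3 - <<'E'
from h import *;from workcell import r
s=r.observe();i=r.camera_info("wrist");p,d=r.capture("wrist");cv2.imwrite("pics/w1.png",p);np.save("pics/w1.npy",d)
print(s["position"],s["joints"].round(2),s["time"])
hsv=cv2.cvtColor(p,cv2.COLOR_BGR2HSV)
br=(hsv[...,1]>50)&(hsv[...,2]>120)&(hsv[...,0]>15)&(hsv[...,0]<40)
cx,cy,a=rect(i,br,.018,"bar");M=R.from_rotvec(s["ee_rot"]).as_matrix()
print("toolx deg",np.degrees(np.arctan2(M[1,0],M[0,0])),"tilt",M[:,2].round(3))
E
```

```text
time: 1.35
position: [0.5051, -0.1194, 0.2015]
ee_rot: [-3.091, -0.557, 0.001]
ft_force: [-0.6, -0.2, -0.2]
width: 0.0425
[ 0.50513686 -0.11943238  0.20145509] [-0.33 -0.09  1.71  0.    1.52 -0.69] 1.35
bar centre mm 252.3 -297.8 short,long 133.5 411.2 short-axis deg -0.03 px [ 54.6 194.7]
toolx deg 20.414806851158506 tilt [-0.001  0.001 -1.   ]
```

View pics/w1.png

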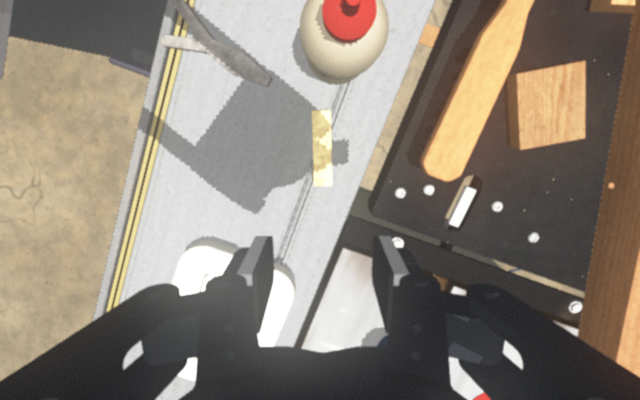

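Wrist view 1: bar at about (321,148), running from row 110 to 186, nearly upright in the picture and so square to the jaws. The bottle is just above it and the pliers are at upper left.

```bash
python3 - <<'E'
from h import *;from workcell import r
s=r.observe();i=r.camera_info("wrist");p=cv2.imread("pics/w1.png");hsv=cv2.cvtColor(p,cv2.COLOR_BGR2HSV)
br=(hsv[...,1]>50)&(hsv[...,2]>120)&(hsv[...,0]>15)&(hsv[...,0]<40)
m=np.zeros_like(br);m[100:195,300:340]=br[100:195,300:340]
cx,cy,a=rect(i,m,.018,"bar")
c=np.array([cx,cy])/1000;t=np.radians(a);u=np.array([-np.sin(t),np.cos(t)])
g=c-.018*u;print("grip pt",g,"up",togo(s,[*g,.10]).round(1),"down",togo(s,[*g,.006]).round(1))
E
```

```text
bar centre mm 496.5 -102.9 short,long 19.1 70.4 short-axis deg 20.53 px [320.2 144.4]
grip pt [ 0.50280946 -0.11976272] up [ -0.9  -1.9 101.5] down [ -0.9  -1.8 195.5]
```

```bash
python3 -m inch '0 0 .04 6 0 0; -.001 -.002 .095 12 0 0; -.001 -.002 .15 12 0 0; -.001 -.002 .18 12 0 0; -.001 -.002 .195 12 0 0; -.001 -.002 .195 12 0 0' 45 60 && python3 -m inch '0 0 0 0 0 0; 0 0 0 0 0 0; 0 0 0 0 0 0; 0 0 0 0 0 0' 0 60
```

```text
time: 2.15
position: [0.5018, -0.1217, 0.0065]
ee_rot: [-2.89, -0.508, 0.055]
ft_force: [-0.3, 0.1, 0.4]
width: 0.0388
time: 2.65
position: [0.5029, -0.1213, 0.0075]
ee_rot: [-2.891, -0.511, 0.053]
ft_force: [-0.8, -0.2, -0.8]
width: -0.0001
```

The jaws shut on nothing, so I take a look.

```bash
python3 - <<'E'
from h import *;from workcell import r
s=r.observe();p,d=r.capture("wrist")
q,d2=r.capture("side");cv2.imwrite("pics/s2.png",np.hstack([cv2.resize(p,(480,300)),cv2.resize(q[120:320,200:413],(320,300))]))
print(s["width"],s["joints"].round(3),R.from_rotvec(s["ee_rot"]).as_matrix().round(3))
E
```

```text
-0.00014905621175019128 [-0.448  0.233  1.762  0.151  1.299 -0.85 ] [[ 0.939  0.335 -0.071]
 [ 0.343 -0.919  0.195]
 [ 0.001 -0.207 -0.978]]
```

View pics/s2.png

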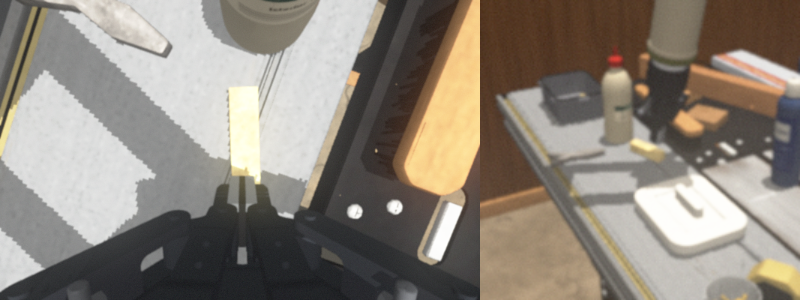

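The picture shows the bar ahead of the closed fingers, from about (243,88) to (247,180) in the left half, so the grip fell off its near end. I re-measure.

```bash
python3 - <<'E'
from h import *;from workcell import r
s=r.observe();i=r.camera_info("wrist");p,d=r.capture("wrist");hsv=cv2.cvtColor(p,cv2.COLOR_BGR2HSV)
br=(hsv[...,1]>50)&(hsv[...,2]>120)&(hsv[...,0]>15)&(hsv[...,0]<40)
m=np.zeros_like(br);m[100:250,295:360]=br[100:250,295:360]
cx,cy,a=rect(i,m,.018,"bar");c=np.array([cx,cy])/1000
print("depth pt",pts(i,(324,160),d[160,324]),"TCP px check", s["position"])
print("centre in tool",togo(s,[*c,.006]).round(1))
E
```

```text
bar centre mm 487.6 -100.2 short,long 13.2 57.4 short-axis deg 35.49 px [310.8 186.6]
depth pt [[ 0.49131576 -0.08808173  0.01867712]] TCP px check [ 0.50266027 -0.12123249  0.00714869]
centre in tool [ -7.  -24.1   6.3]
```

```bash
python3 - <<'E'
from h import *;from workcell import r
s=r.observe();i=r.camera_info("wrist");p,d=r.capture("wrist")
v,u=np.mgrid[90:250,280:370];P=pts(i,np.c_[u.ravel(),v.ravel()],d[90:250,280:370])
k=(abs(P[:,2]-.018)<.004);m=np.zeros(d.shape,bool);m[90:250,280:370]=k.reshape(u.shape)
cx,cy,a=rect(i,m,.018,"bar");c=np.array([cx,cy])/1000
print("centre in tool",togo(s,[*c,.006]).round(1))
for row in (120,150,180,210,230,240): print(row,np.flatnonzero(m[row])[[0,-1]] if m[row].any() else None)
for q in ((324,118),(328,234)):print(ray(i,q,.018).round(4),togo(s,ray(i,q,.018)[0]).round(1))
E
```

```text
bar centre mm 495.8 -97.4 short,long 18.5 62.9 short-axis deg 21.78 px [327.4 179.5]
centre in tool [  1.8 -24.    6.2]
120 [306 343]
150 [307 344]
180 [308 345]
210 [309 346]
230 [309 346]
240 [339 347]
[[ 0.4844 -0.0691  0.018 ]] [  0.7 -56.3   0.8]
[[ 0.5054 -0.1213  0.018 ]] [  2.6  -1.3 -10.9]
```

```bash
python3 - <<'E'
from h import *;from workcell import r
s=r.observe();i=r.camera_info("wrist");p,d=r.capture("wrist")
K=np.array(i["camera_matrix"]);T=np.array(i["cam_to_world"])
M=R.from_rotvec(s["ee_rot"])
for o in ([0,0,0],[0,0,-.019],[0,-.011,-.0]):
    q=T[:3,:3].T@(s["position"]+M.apply(o)-T[:3,3]);print(o,(K@q/q[2])[:2].round(0),"depth",q[2].round(3))
for row in range(215,275,4):
    P=[M.inv().apply(pts(i,(c,row),d[row,c])[0]-s["position"]) for c in (312,322,328,335)];print(row,*[(x*1000).round(0).tolist() for x in P])
cv2.imwrite("pics/w3.png",cv2.resize(p[90:290,220:440],None,fx=3,fy=3,interpolation=2))
E
```

```text
[0, 0, 0] [323. 229.] depth 0.183
[0, 0, -0.019] [323. 243.] depth 0.165
[0, -0.011, -0.0] [323. 208.] depth 0.181
215 [-5.0, -11.0, -10.0] [-0.0, -11.0, -9.0] [3.0, -11.0, -10.0] [6.0, -11.0, -10.0]
219 [-5.0, -9.0, -10.0] [-0.0, -9.0, -10.0] [3.0, -9.0, -10.0] [6.0, -9.0, -10.0]
223 [-5.0, -7.0, -11.0] [-0.0, -7.0, -12.0] [3.0, -7.0, -11.0] [6.0, -7.0, -12.0]
227 [-5.0, -5.0, -11.0] [-0.0, -5.0, -11.0] [3.0, -5.0, -12.0] [6.0, -6.0, -13.0]
231 [-5.0, -3.0, -12.0] [-0.0, -3.0, -12.0] [3.0, -3.0, -11.0] [6.0, -3.0, -12.0]
235 [-4.0, -10.0, -36.0] [-0.0, -10.0, -35.0] [2.0, -10.0, -35.0] [5.0, -11.0, -36.0]
239 [-4.0, -10.0, -39.0] [-0.0, -10.0, -39.0] [2.0, -10.0, -39.0] [5.0, -10.0, -39.0]
243 [-4.0, -11.0, -45.0] [-0.0, -10.0, -44.0] [2.0, -11.0, -45.0] [5.0, -10.0, -43.0]
247 [-4.0, -10.0, -48.0] [-0.0, -10.0, -47.0] [2.0, -11.0, -49.0] [5.0, -10.0, -48.0]
251 [-4.0, -10.0, -51.0] [-0.0, -10.0, -51.0] [2.0, -10.0, -51.0] [5.0, -10.0, -52.0]
255 [-4.0, -11.0, -56.0] [-0.0, -11.0, -55.0] [2.0, -10.0, -55.0] [4.0, -10.0, -55.0]
259 [-4.0, -10.0, -58.0] [-0.0, -10.0, -58.0] [2.0, -10.0, -58.0] [4.0, -10.0, -58.0]
263 [-4.0, -10.0, -61.0] [-0.0, -11.0, -62.0] [2.0, -10.0, -61.0] [4.0, -10.0, -61.0]
267 [-4.0, -11.0, -65.0] [-0.0, -11.0, -65.0] [2.0, -10.0, -64.0] [4.0, -11.0, -65.0]
271 [-4.0, -10.0, -67.0] [-0.0, -10.0, -67.0] [2.0, -10.0, -67.0] [4.0, -10.0, -67.0]
```

View pics/w3.png

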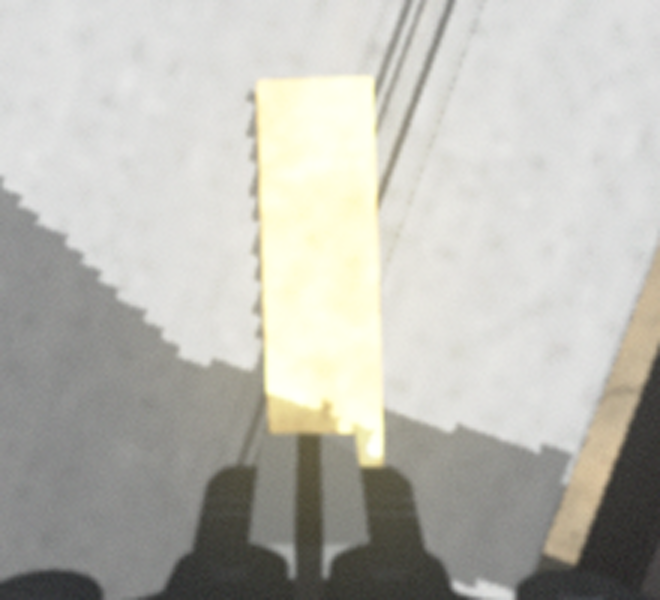

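The crop shows the pads ending above the bar, with their front faces about 35 mm behind the TCP. I check the fingertip height with the side depth before trusting the stated tip.

```bash
python3 - <<'E'
from h import *;from workcell import r
s=r.observe();i=r.camera_info("side");p,d=r.capture("side");M=R.from_rotvec(s["ee_rot"])
v,u=np.mgrid[0:400,0:640];P=pts(i,np.c_[u.ravel(),v.ravel()],d.ravel())
L=M.inv().apply(P-s["position"])*1000
k=(d.ravel()>0)&(abs(L[:,0])<40)&(abs(L[:,1])<30)&(p.max(2).ravel()<110)
for z0 in range(-90,12,6):
    q=k&(L[:,2]>=z0)&(L[:,2]<z0+6);print(z0,q.sum(),L[q].min(0).round(0) if q.any() else '',L[q].max(0).round(0) if q.any() else '')
w=r.camera_info("wrist");cam=np.array(w["cam_to_world"])[:3,3];print("cam tool",M.inv().apply(cam-s["position"])*1000)
E
```

```text
-90 26 [-39. -10. -90.] [ 31.  10. -84.]
-84 41 [-37. -11. -83.] [ 28.  12. -78.]
-78 20 [-31. -12. -77.] [ 23.  11. -72.]
-72 6 [-16.   7. -72.] [ 11.  12. -67.]
-66 15 [-15.   3. -66.] [  9.   9. -61.]
-60 12 [-16.  -6. -60.] [  8.  10. -54.]
-54 17 [-16.  -5. -53.] [ 11.   9. -48.]
-48 11 [-14.  -6. -48.] [ 13.  10. -42.]
-42 8 [-14.  -3. -42.] [  6.   8. -39.]
-36 0  
-30 0  
-24 0  
-18 0  
-12 0  
-6 0  
0 0  
6 0  
cam tool [-1.61758395e-01 -6.46835983e+01 -1.72424197e+02]
```

Side and wrist depth agree: the real fingertips end about 36 mm behind the reported TCP. I correct for that, open, go down carefully and shift towards the bar's middle.

```bash
python3 -m inch '0 0 0 0 0 0; 0 0 0 0 0 0; .002 -.003 .010 0 0 0; .002 -.003 .020 0 0 0; .002 -.003 .028 0 0 0;  .002 -.003 .034 0 0 0; .002 -.003 .034 0 0 0' 40 60 && python3 -m inch '0 0 0 0 0 0; 0 0 0 0 0 0; 0 0 0 0 0 0; 0 0 0 0 0 0' 0 60
```

```text
time: 3.82
position: [0.5005, -0.1108, -0.0263]
ee_rot: [-2.889, -0.51, 0.055]
ft_force: [0.5, -0.1, 0.7]
width: 0.0346
time: 4.32
position: [0.5015, -0.1115, -0.0252]
ee_rot: [-2.891, -0.51, 0.053]
ft_force: [0.1, -0.9, 1.9]
width: 0.0169
```

Gripped (17 mm). I lift above the bottle's height, then swing over to the tub with the turn about the vertical.

```bash
python3 -m inch '0 -.004 -.020 0 0 0; 0 -.017 -.080 0 0 0; 0 -.029 -.138 0 0 0; 0 -.041 -.194 0 0 0; 0 -.050 -.235 0 0 0; 0 -.050 -.235 0 0 0' && python3 - <<'E'
from h import *;from workcell import r
s=r.observe();print(s["joints"].round(2),togo(s,(.434,.150,.215)).round(0),s["width"])
E
```

```text
time: 5.08
position: [0.5033, -0.112, 0.2205]
ee_rot: [-2.895, -0.513, 0.043]
ft_force: [0.7, -0.1, -1.9]
width: 0.0172
[-0.43  0.02  1.59  0.15  1.67 -0.78] [  25. -263.   60.] 0.017199555602255397
```

```bash
python3 -m inch '.003 -.040 .009 0 .7 3.3; .008 -.085 .019 0 1.5 7; .013 -.132 .029 0 2.3 11; .018 -.180 .040 0 3.1 15; .022 -.225 .050 0 4 19; .025 -.263 .059 0 4.6 21.5; .025 -.263 .059 0 4.6 21.5; .025 -.263 .059 0 4.6 21.5' && python3 - <<'E'
from h import *;from workcell import r
s=r.observe();i=r.camera_info("wrist");p,d=r.capture("wrist");cv2.imwrite("pics/w4.png",p);np.save("pics/w4.npy",d)
M=R.from_rotvec(s["ee_rot"]).as_matrix();print(s["width"],s["joints"].round(2),M.round(3).tolist())
E
```

```text
time: 6.08
position: [0.4318, 0.1503, 0.2112]
ee_rot: [-2.932, 0.048, -0.005]
ft_force: [0.7, 0.4, -1.0]
width: 0.0172
0.01723543870011542 [ 0.04 -0.33  1.92  0.21  1.54  0.07] [[0.999, -0.032, 0.007], [-0.033, -0.978, 0.207], [-0.0, -0.207, -0.978]]
```

View pics/w4.png

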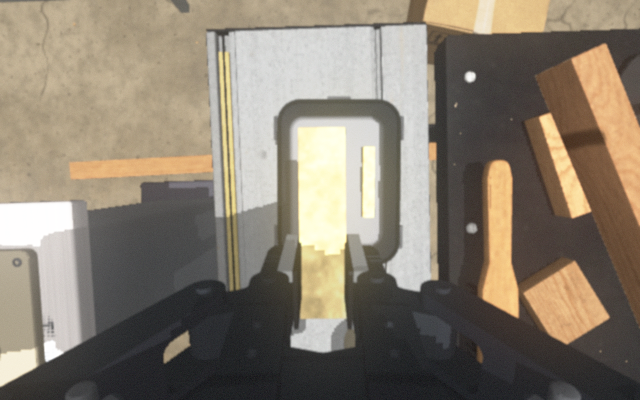

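Wrist view: the bar is held at (298–350, 125–320), over the tub mouth at (278–401, 98–265) and nearly parallel to it. I measure the rim via depth.

```bash
python3 - <<'E'
from h import *;from workcell import r
s=r.observe();i=r.camera_info("wrist");d=np.load("pics/w4.npy")
v,u=np.mgrid[60:300,240:440];P=pts(i,np.c_[u.ravel(),v.ravel()],d[60:300,240:440])
k=(abs(P[:,2]-.061)<.004)
m=np.zeros(d.shape,bool);m[60:300,240:440]=k.reshape(u.shape)
rect(i,m,.061,"rim");print(k.sum(),np.percentile(P[k],[0.5,50,99.5],axis=0).round(4))
Q=P[k]
for nm,ax,lo,hi,o in (("x sides by y",1,.11,.22,0),("y sides by x",0,.41,.49,1)):
    for c in np.linspace(lo,hi,5):
        w=Q[abs(Q[:,ax]-c)<.003][:,o];print(nm,c.round(3),w.min().round(4),w.max().round(4))
k=(P[:,2]>.2);B=P[k];B=B[(B[:,2]>.2)];print("bar",np.percentile(B,[1,50,99],axis=0).round(3))
for rw in (135,170,210): 
    c=[300,322,344];print([pts(i,(x,rw),d[rw,x])[0].round(3) for x in c])
E
```

```text
rim centre mm 447.9 172.0 short,long 119.9 156.3 short-axis deg -1.91 px [340.6 161.3]
2365 [[0.3867 0.095  0.0571]
 [0.4632 0.2018 0.0627]
 [0.5098 0.2505 0.0648]]
x sides by y 0.11 0.4992 0.5067
x sides by y 0.138 0.389 0.5043
x sides by y 0.165 0.39 0.5058
x sides by y 0.192 0.3911 0.5065
x sides by y 0.22 0.3899 0.51
y sides by x 0.41 0.2444 0.2493
y sides by x 0.43 0.245 0.2487
y sides by x 0.45 0.2442 0.2508
y sides by x 0.47 0.2434 0.2473
y sides by x 0.49 0.0926 0.2466
bar [[0.41  0.13  0.25 ]
 [0.433 0.148 0.256]
 [0.464 0.195 0.393]]
[array([0.425, 0.194, 0.255]), array([0.434, 0.193, 0.255]), array([0.442, 0.193, 0.254])]
[array([0.425, 0.18 , 0.256]), array([0.433, 0.18 , 0.255]), array([0.442, 0.179, 0.256])]
[array([0.424, 0.164, 0.255]), array([0.433, 0.164, 0.255]), array([0.441, 0.164, 0.255])]
```

Tub centre ≈ (448, 171) mm, −1.9°; the bar is parallel to it and 14 mm towards −x. I lower it and release.

```bash
python3 -m inch '0 -.003 .04 0 0 0; 0 .008 .095 0 0 0; 0 .018 .145 0 0 0; 0 .028 .19 0 0 0; 0 .034 .218 0 0 0; 0 .036 .228 0 0 0; 0 .036 .228 0 0 0' && python3 -m inch '0 0 0 0 0 0; 0 0 0 0 0 0; 0 -.010 -.047 0 0 0; 0 -.022 -.105 -3 0 0; 0 -.030 -.150 -8 0 0; 0 -.030 -.20 -12 0 0; 0 -.030 -.20 -12 0 0' 38 && python3 - <<'E'
from h import *;from workcell import r
s=r.observe();i=r.camera_info("wrist");p,d=r.capture("wrist");cv2.imwrite("pics/w5.png",p)
print(s["width"],s["joints"].round(2));M=R.from_rotvec(s["ee_rot"]).as_matrix();print(M.round(3).tolist())
v,u=np.mgrid[0:400,0:640];P=pts(i,np.c_[u.ravel(),v.ravel()],d.ravel())
k=(abs(P[:,2]-.022)<.003)&(abs(P[:,0]-.445)<.055)&(abs(P[:,1]-.171)<.075)
rect(i,k.reshape(d.shape),.022,"bar")
print("to lid hover",togo(s,(.460,-.329,.25)).round(0))
E
```

```text
time: 7.0
position: [0.4368, 0.1616, -0.0176]
ee_rot: [-2.931, 0.053, -0.015]
ft_force: [8.6, -1.3, 2.3]
width: 0.0168
time: 7.88
position: [0.4357, 0.1507, 0.1881]
ee_rot: [-3.14, 0.054, -0.014]
ft_force: [0.1, -0.3, 0.2]
width: 0.0322
0.03220046047473095 [ 0.22 -0.26  1.89 -0.    1.51  0.26]
[[0.999, -0.034, 0.009], [-0.034, -0.999, 0.001], [0.009, -0.001, -1.0]]
bar centre mm 439.8 169.4 short,long 18.5 76.0 short-axis deg -3.28 px [324.2 148.2]
to lid hover [ 41. 478. -62.]
```

```bash
python3 - <<'E'
from h import *;from workcell import r
s=r.observe();p,d=r.capture("top");cv2.imwrite("pics/t5.png",cv2.resize(p[170:260,160:340],None,fx=3.5,fy=3.5))
E
```

```text
(no output)
```

Bar lies flat in the tub at (440,169), clear of its mate. Now to the lid.

```bash
python3 -m inch '.003 .020 -.050 0 0 0; .008 .070 -.062 0 0 0; .012 .125 -.062 0 0 0; .017 .183 -.062 0 0 0; .022 .241 -.062 0 0 0; .027 .299 -.062 0 0 0; .032 .357 -.062 0 0 0; .037 .415 -.062 0 0 -.5; .041 .463 -.050 0 0 -1; .041 .478 -.045 0 0 -1' 45 && python3 -m inch '0 0 0 0 0 0; 0 0 0 0 0 0' && python3 - <<'E'
from h import *;from workcell import r
s=r.observe();i=r.camera_info("wrist");p,d=r.capture("wrist");cv2.imwrite("pics/w6.png",p)
M=R.from_rotvec(s["ee_rot"]).as_matrix();print(M.round(3).tolist(),s["joints"].round(2))
v,u=np.mgrid[0:400,0:640];P=pts(i,np.c_[u.ravel(),v.ravel()],d.ravel())
near=(abs(P[:,0]-.46)<.1)&(abs(P[:,1]+.329)<.12)
def band(z,t):
    return (near&(abs(P[:,2]-z)<t)).reshape(d.shape)
rect(i,band(.027,.004),.027,"lid")
cx,cy,a=rect(i,band(.047,.004),.047,"grip");print(P[band(.047,.004).ravel()].mean(0).round(4))
print("hover",togo(s,(cx/1000,cy/1000,.10)).round(1),"toolx",np.degrees(np.arctan2(M[1,0],M[0,0])).round(2))
E
```

```text
time: 9.22
position: [0.4545, -0.3309, 0.2241]
ee_rot: [-3.138, 0.033, 0.006]
ft_force: [-0.1, 0.7, -0.8]
width: 0.0384
time: 9.48
position: [0.4568, -0.3274, 0.2276]
ee_rot: [-3.14, 0.026, -0.0]
ft_force: [-0.3, 0.6, -0.1]
width: 0.0381
[[1.0, -0.016, 0.0], [-0.016, -1.0, 0.001], [0.0, -0.001, -1.0]] [-0.71  0.02  1.56  0.    1.56 -0.7 ]
lid centre mm 459.9 -328.4 short,long 131.0 170.6 short-axis deg -1.22 px [325.  157.4]
grip centre mm 460.2 -327.9 short,long 15.2 75.1 short-axis deg -1.14 px [325.2 165.5]
[ 0.46   -0.3268  0.0473]
hover [  3.4   0.6 127.6] toolx -0.93
```

View pics/w6.png

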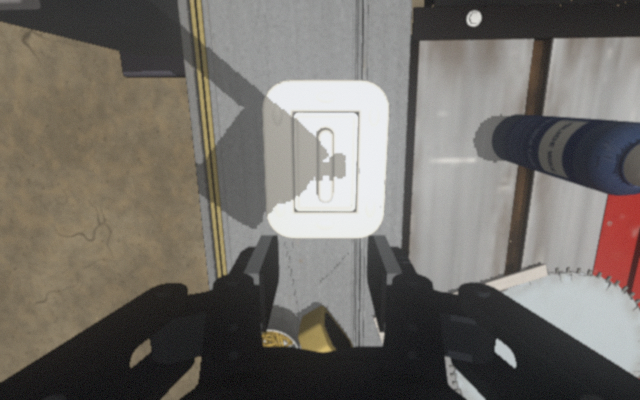

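Wrist view: lid at (265–388, 80–238) with the grip at (325,165), square to the jaws. I go down and grip it.

```bash
python3 -m inch '.003 .001 .050 0 0 0; .003 .001 .110 0 0 0; .003 .001 .165 0 0 0; .003 .001 .205 0 0 0; .003 .001 .225 0 0 0; .003 .001 .233 0 0 0; .003 .001 .233 0 0 0' 45 60 && python3 -m inch '0 0 0 0 0 0; 0 0 0 0 0 0; 0 0 0 0 0 0; 0 0 0 0 0 0' 0 50
```

```text
time: 10.4
position: [0.4609, -0.3299, -0.0037]
ee_rot: [3.14, -0.026, 0.003]
ft_force: [1.0, -0.3, -0.4]
width: 0.0381
time: 10.9
position: [0.461, -0.3305, -0.004]
ee_rot: [3.14, -0.026, 0.004]
ft_force: [3.0, -1.4, 3.6]
width: 0.0148
```

```bash
python3 -m inch '0 0 -.015 0 0 0; 0 0 -.055 0 0 0; 0 0 -.110 0 0 0; 0 0 -.165 0 0 0; 0 0 -.210 0 0 0; 0 0 -.230 0 0 0; 0 0 -.230 0 0 0' && python3 - <<'E'
from h import *;from workcell import r
s=r.observe();i=r.camera_info("wrist");p,d=r.capture("wrist");print(s["width"])
v,u=np.mgrid[0:400,0:640];P=pts(i,np.c_[u.ravel(),v.ravel()],d.ravel())
M=R.from_rotvec(s["ee_rot"]);L=M.inv().apply(P-s["position"])*1000
k=(p.min(2).ravel()>120)&(d.ravel()>0)&(abs(P[:,2]-.255)<.03)
A=np.c_[P[k][:,:2],np.ones(k.sum())]
# flat ring only
c=np.linalg.lstsq(A,P[k][:,2],rcond=None)[0]
for _ in range(5):
    g=abs(A@c-P[k][:,2])<.003;c=np.linalg.lstsq(A[g],P[k][g,2],rcond=None)[0]
print("plane slope deg",np.degrees(c[:2]).round(2),g.sum(),"z at tcp",(c@[*s["position"][:2],1]).round(4),"TCP",s["position"].round(4))
q=P[k][g];print(np.percentile(q,[.5,99.5],axis=0).round(4))
print(togo(s,(.448,.171,s["position"][2])).round(1),np.degrees(np.arctan2(M.as_matrix()[1,0],M.as_matrix()[0,0])))
E
```

```text
time: 11.78
position: [0.4601, -0.3298, 0.2257]
ee_rot: [3.141, -0.026, 0.003]
ft_force: [1.5, -0.1, -1.6]
width: 0.0149
0.014879994926946786
plane slope deg [0.07 0.37] 66738 z at tcp 0.2555 TCP [ 0.4601 -0.3298  0.2257]
[[ 0.3967 -0.3745  0.2531]
 [ 0.5249 -0.2425  0.2579]]
[-2.050e+01 -5.005e+02 -5.000e-01] -0.95829794278976
```

```bash
python3 -m inch '-.001 -.030 0 0 0 0; -.003 -.078 0 0 0 0; -.005 -.130 0 0 0 0; -.008 -.183 0 0 0 0; -.010 -.236 0 0 0 0; -.012 -.289 0 0 0 0; -.014 -.342 0 0 0 .3; -.017 -.395 0 0 0 .6; -.019 -.448 0 0 0 .8; -.021 -.485 0 0 0 .8' && python3 -m inch '0 -.014 .010 0 0 0; 0 -.014 .05 0 0 0; 0 -.014 .06 0 0 0; 0 -.014 .06 0 0 0' && python3 - <<'E'
from h import *;from workcell import r
s=r.observe();i=r.camera_info("wrist");p,d=r.capture("wrist");cv2.imwrite("pics/w7.png",p);np.save("pics/w7.npy",d);print(s["width"])
v,u=np.mgrid[0:400,0:640];P=pts(i,np.c_[u.ravel(),v.ravel()],d.ravel())
M=R.from_rotvec(s["ee_rot"]);z=s["position"][2]+.030
k=(p.min(2).ravel()>120)&(d.ravel()>0)&(abs(P[:,2]-z)<.004)
print(z,np.percentile(P[k],[.5,99.5],axis=0).round(4))
Q=P[k]
for c in (.155,.18,.2,.22,.23): w=Q[abs(Q[:,1]-c)<.002][:,0];print(c,w.min().round(4),w.max().round(4),w.mean())
for c in (.41,.448,.48): w=Q[abs(Q[:,0]-c)<.002][:,1];print(c,w.max().round(4))
print(s["joints"].round(2),np.degrees(np.arctan2(M.as_matrix()[1,0],M.as_matrix()[0,0])))
E
```

```text
time: 13.08
position: [0.4448, 0.1575, 0.2215]
ee_rot: [3.14, -0.046, -0.008]
ft_force: [1.0, -0.8, -1.9]
width: 0.0148
time: 13.58
position: [0.4462, 0.1687, 0.1633]
ee_rot: [3.14, -0.05, -0.005]
ft_force: [-1.4, -1.0, -2.0]
width: 0.015
0.015041030673979877
0.19329190615314906 [[0.3832 0.1246 0.1905]
 [0.5117 0.2562 0.1956]]
0.155 0.3811 0.5115 0.4646514479729993
0.18 0.3817 0.5124 0.4476993307950671
0.2 0.3821 0.513 0.4483643941163449
0.22 0.3832 0.5136 0.4484995453971977
0.23 0.3829 0.5138 0.44848349925412434
0.41 0.2579
0.448 0.2568
0.48 0.2557
[ 0.25 -0.18  1.87 -0.    1.46  0.29] -1.8094157447714747
```

```bash
python3 - <<'E'
import cv2,numpy as np
from workcell import r
a=cv2.imread("pics/w7.png");p,d=r.capture("side");q,d=r.capture("top")
cv2.imwrite("pics/c7.png",np.hstack([cv2.resize(a,(400,250)),cv2.resize(q[165:265,150:310],(400,250))]))
E
```

```text
(no output)
```

View pics/c7.png

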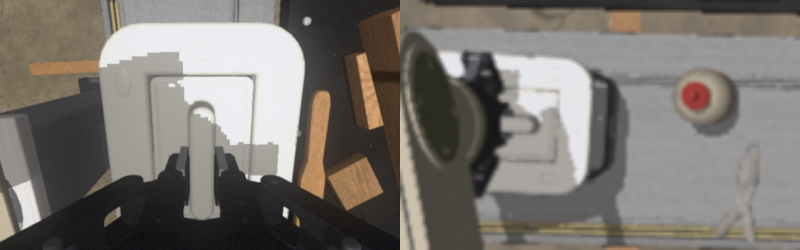

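Left part (wrist): the lid hangs level and square. Its centre is (447,171) mm against the tub's (448,171). I lower it.

```bash
python3 -m inch '.001 0 .020 0 0 0; .001 0 .055 0 0 0; .001 0 .085 0 0 0; .001 0 .100 0 0 0; .001 0 .108 0 0 0; .001 0 .114 0 0 0; .001 0 .114 0 0 0'
```

```text
time: 14.6
position: [0.4489, 0.1698, 0.0514]
ee_rot: [-3.141, 0.048, -0.002]
ft_force: [-0.4, 0.9, -2.2]
width: 0.0149
```

```bash
python3 -m inch '0 0 .003 0 0 0; 0 0 .005 0 0 0; 0 0 .005 0 0 0' && python3 -m inch '0 0 0 0 0 0; 0 0 0 0 0 0; 0 0 -.03 0 0 0; 0 0 -.08 0 0 0; 0 0 -.13 0 0 0; 0 0 -.13 0 0 0; 0 0 -.13 0 0 0' 50 && cat >> h.py <<'E'
def lid(r):
    s=r.observe();i=r.camera_info("wrist");p,d=r.capture("wrist")
    v,u=np.mgrid[0:400,0:640];P=pts(i,np.c_[u.ravel(),v.ravel()],d.ravel())
    k=(p.min(2).ravel()>110)&(P[:,2]>.055)&(P[:,2]<.09)&(np.hypot(P[:,0]-.448,P[:,1]-.171)<.13)
    m=k.reshape(d.shape);cx,cy,a=rect(i,cv2.morphologyEx(m.astype(np.uint8),cv2.MORPH_CLOSE,np.ones((5,5))),.072,"lid")
    t=np.radians(a);A=np.array([[np.cos(t),-np.sin(t)],[np.sin(t),np.cos(t)]])
    Q=P[k];C=np.array([.448,.171])
    for n,o in dict(c1=(55,75),c2=(55,-75),c3=(-55,-75),c4=(-55,75),padPP=(50,50),padPM=(50,-50),padMM=(-50,-50),padMP=(-50,50),padP=(0,69),padM=(0,-69)).items():
        w=C+A@np.array(o)/1000;g=np.hypot(*(Q[:,:2]-w).T)<.005
        print(n,w.round(4),g.sum(),(Q[g,2].mean()*1000).round(1) if g.any() else None)
    print("TCP",s["position"].round(4),"time",s["time"].round(2));return p
E
python3 - <<'E'
from h import *;from workcell import r
cv2.imwrite("pics/w8.png",lid(r))
E
```

```text
time: 14.98
position: [0.4482, 0.1695, 0.0459]
ee_rot: [3.141, -0.048, -0.0]
ft_force: [-1.5, -0.2, -0.6]
width: 0.0148
time: 15.85
position: [0.4485, 0.1697, 0.1759]
ee_rot: [-3.141, 0.048, -0.002]
ft_force: [-0.7, 0.4, -0.4]
width: 0.0427
lid centre mm 448.0 170.5 short,long 132.0 172.3 short-axis deg -1.95 px [321.4 176.5]
c1 [0.5055 0.2441] 114 74.7
c2 [0.5004 0.0942] 0 None
c3 [0.3905 0.0979] 0 None
c4 [0.3956 0.2478] 116 75.6
padPP [0.4997 0.2193] 139 75.7
padPM [0.4963 0.1193] 0 None
padMM [0.3963 0.1227] 0 None
padMP [0.3997 0.2227] 137 76.6
padP [0.4503 0.24  ] 150 76.0
padM [0.4457 0.102 ] 98 76.2Traceback (most recent call last):
  File "<stdin>", line 2, in <module>
  File "h.py", line 32, in lid
    print("TCP",s["position"].round(4),"time",s["time"].round(2));return p
                                              ^^^^^^^^^^^^^^^
AttributeError: 'float' object has no attribute 'round'
```

Lid rests level at about 75–76 mm and centred. I shut the fingers and press the pads one after another, starting at (+50,+50).

```bash
sed -i 's/s\["time"\].round(2)/round(s["time"],2)/' h.py
python3 -m inch '.020 -.020 0 0 0 0; .0495 -.0513 .03 0 0 0; .0495 -.0513 .085 0 0 0; .0495 -.0513 .120 0 0 0; .0495 -.0513 .126 0 0 0; .0495 -.0513 .126 0 0 0' 0 40 && python3 -m inch '0 0 .003 0 0 0; 0 0 .006 0 0 0; 0 0 .009 0 0 0; 0 0 .011 0 0 0; 0 0 .013 0 0 0; 0 0 .013 0 0 0'
```

```text
time: 16.65
position: [0.4991, 0.2193, 0.0499]
ee_rot: [3.141, -0.048, -0.001]
ft_force: [-0.4, -0.3, 0.3]
width: 0.0002
time: 17.4
position: [0.5014, 0.2208, 0.0392]
ee_rot: [-3.139, 0.048, -0.007]
ft_force: [-0.0, 3.7, 7.7]
width: -0.0002
```

```bash
python3 -m inch '0 0 .003 0 0 0; 0 0 .005 0 0 0; 0 0 .007 0 0 0; 0 0 .007 0 0 0' && python3 -m inch '0 0 .002 0 0 0; 0 0 .003 0 0 0; 0 0 .003 0 0 0'
```

```text
time: 17.9
position: [0.5017, 0.2209, 0.0376]
ee_rot: [-3.139, 0.047, -0.007]
ft_force: [-24.4, -5.8, 55.6]
width: 0.0003
time: 18.27
position: [0.5018, 0.2209, 0.0372]
ee_rot: [-3.139, 0.047, -0.007]
ft_force: [-37.2, -10.0, 80.5]
width: 0.0003
```

80 N and no travel: either that place is already home or something is blocking. I back off and look.

```bash
python3 -m inch '0 0 -.01 0 0 0; 0 0 -.03 0 0 0; -.03 .03 -.08 0 0 0; -.05 .05 -.13 0 0 0; -.05 .05 -.13 0 0 0' && python3 - <<'E'
from h import *;from workcell import r
cv2.imwrite("pics/w8.png",lid(r))
E
```

```text
time: 18.9
position: [0.4504, 0.1709, 0.1627]
ee_rot: [-3.139, 0.05, -0.015]
ft_force: [0.6, 0.0, 0.4]
width: -0.0001
lid centre mm 448.1 170.9 short,long 132.8 173.3 short-axis deg -1.78 px [318.3 177.9]
c1 [0.5053 0.2443] 135 66.8
c2 [0.5006 0.0943] 71 75.4
c3 [0.3907 0.0977] 45 82.1
c4 [0.3954 0.2477] 128 73.7
padPP [0.4995 0.2194] 147 69.2
padPM [0.4964 0.1195] 116 74.9
padMM [0.3965 0.1226] 117 81.5
padMP [0.3996 0.2225] 154 75.8
padP [0.4501 0.24  ] 160 71.3
padM [0.4459 0.102 ] 0 None
TCP [0.4504 0.1709 0.1627] time 18.9
```

View pics/w8.png

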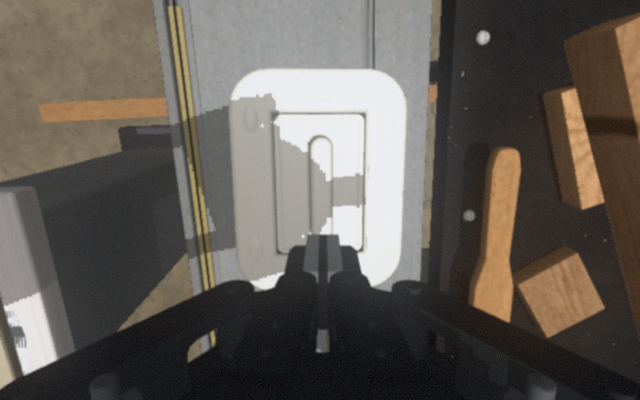

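The +x+y corner is home (66.8 mm), so a pad is home at TCP z ≈ 0.038. I carry on with pad (0,+69), then (−50,+50), stopping at that depth.

```bash
python3 -m inch '0 -.040 .03 0 0 0; 0 -.069 .08 0 0 0; 0 -.069 .103 0 0 0; 0 -.069 .107 0 0 0; 0 -.069 .110 0 0 0; 0 -.069 .113 0 0 0; 0 -.069 .116 0 0 0; 0 -.069 .119 0 0 0; 0 -.069 .121 0 0 0; 0 -.069 .121 0 0 0'
```

```text
time: 20.2
position: [0.4513, 0.2401, 0.0382]
ee_rot: [-3.141, 0.048, -0.004]
ft_force: [-5.5, -3.3, 15.1]
width: 0.0001
```

```bash
python3 -m inch '0 0 -.022 0 0 0; -.050 .019 -.022 0 0 0; -.050 .019 -.016 0 0 0; -.050 .019 -.012 0 0 0; -.050 .019 -.008 0 0 0; -.050 .019 -.005 0 0 0; -.050 .019 -.002 0 0 0; -.050 .019 0 0 0 0; -.050 .019 0 0 0 0' && python3 -m inch '0 0 -.025 0 0 0; 0 .050 -.035 0 0 0;  0 .100 -.035 0 0 0; 0 .100 -.025 0 0 0; 0 .100 -.018 0 0 0; 0 .100 -.013 0 0 0; 0 .100 -.009 0 0 0; 0 .100 -.005 0 0 0; 0 .100 -.002 0 0 0; 0 .100 0 0 0 0'
```

```text
time: 21.32
position: [0.4004, 0.2227, 0.0382]
ee_rot: [3.141, -0.048, 0.002]
ft_force: [-10.4, -5.1, 23.5]
width: 0.0
time: 22.58
position: [0.398, 0.1229, 0.0376]
ee_rot: [3.141, -0.047, 0.005]
ft_force: [-7.4, -3.9, 24.7]
width: 0.0001
```

```bash
python3 -m inch '0 0 -.025 0 0 0; .050 .019 -.030 0 0 0; .050 .019 -.020 0 0 0; .050 .019 -.014 0 0 0; .050 .019 -.010 0 0 0; .050 .019 -.006 0 0 0; .050 .019 -.003 0 0 0; .050 .019 0 0 0 0; .050 .019 0 0 0 0' && python3 -m inch '0 0 -.025 0 0 0; .050 -.019 -.030 0 0 0; .050 -.019 -.020 0 0 0; .050 -.019 -.014 0 0 0; .050 -.019 -.010 0 0 0; .050 -.019 -.006 0 0 0; .050 -.019 -.003 0 0 0; .050 -.019 0 0 0 0; .050 -.019 0 0 0 0' && python3 -m inch '0 0 -.03 0 0 0; -.02 .01 -.08 0 0 0; -.05 .06 -.14 0 0 0; -.05 .09 -.17 0 0 0; -.05 .09 -.17 0 0 0; -.05 .09 -.17 0 0 0' && python3 - <<'E'
from h import *;from workcell import r
lid(r)
E
```

```text
time: 23.7
position: [0.4466, 0.1023, 0.0376]
ee_rot: [-3.141, 0.048, -0.003]
ft_force: [-4.6, -0.1, 14.3]
width: -0.0001
time: 24.82
position: [0.4973, 0.1196, 0.0377]
ee_rot: [-3.141, 0.048, -0.003]
ft_force: [-3.6, -1.2, 12.1]
width: 0.0002
time: 25.58
position: [0.4437, 0.031, 0.2059]
ee_rot: [-3.141, 0.05, -0.002]
ft_force: [-0.2, 0.5, -0.3]
width: 0.0002
lid centre mm 446.6 128.5 short,long 85.5 128.7 short-axis deg 88.16 px [321.6  50. ]
c1 [0.3748 0.2284] 0 None
c2 [0.5247 0.2236] 0 None
c3 [0.5212 0.1136] 0 None
c4 [0.3713 0.1184] 0 None
padPP [0.3996 0.2226] 0 None
padPM [0.4996 0.2194] 0 None
padMM [0.4964 0.1194] 123 68.2
padMP [0.3964 0.1226] 121 68.1
padP [0.379  0.1732] 12 66.0
padM [0.517  0.1688] 12 66.4
TCP [0.4437 0.031  0.2059] time 25.57
```

```bash
python3 -m inch '0 -.03 -.05 0 0 0; 0 -.045 -.10 0 0 0; 0 -.045 -.10 0 0 0' && python3 - <<'E'
from h import *;from workcell import r
p=lid(r);q,_=r.capture("side");cv2.imwrite("pics/f.png",np.hstack([cv2.resize(p,(480,300)),cv2.resize(q[120:320,150:363],(320,300))]))
E
```

```text
time: 26.0
position: [0.4464, 0.078, 0.309]
ee_rot: [-3.14, 0.043, -0.008]
ft_force: [0.4, 0.0, 0.2]
width: 0.0004
lid centre mm 447.9 165.3 short,long 129.4 158.1 short-axis deg -1.99 px [320.   70.4]
c1 [0.5056 0.244 ] 37 67.4
c2 [0.5004 0.0941] 48 67.4
c3 [0.3904 0.098 ] 45 67.2
c4 [0.3956 0.2479] 27 67.3
padPP [0.4997 0.2192] 75 68.1
padPM [0.4962 0.1193] 60 68.3
padMM [0.3963 0.1228] 61 68.2
padMP [0.3998 0.2227] 74 68.3
padP [0.4504 0.24  ] 80 68.1
padM [0.4456 0.102 ] 59 68.3
TCP [0.4464 0.078  0.309 ] time 26.0
```

View pics/f.png

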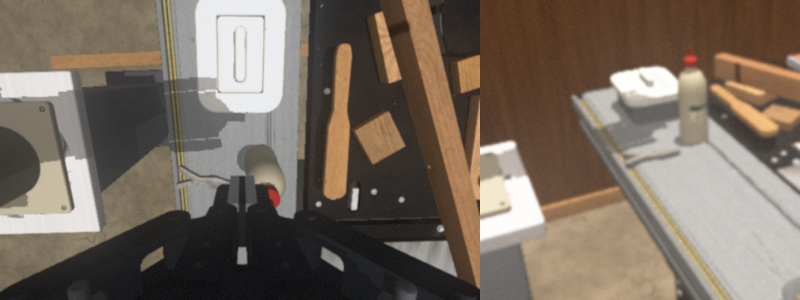

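All four corners read 67.2–67.4 mm and all pads about 68.2 mm, so the lid is level and home. The bottle and pliers still stand where they were and the gripper is clear, so I hand in.

```bash
python3 -c "
from workcell import r
print(r.observe()['ft_force'].round(1)); print(r.job_done())"
```

```text
[-0.2 -0.3 -1.1]
the job is handed in; nothing more can be done
None
```

The brass bar is back in the tub beside its mate, and the lid is laid on and snapped home at all six pads. I handed the job in at about 26 s on the robot's clock.

**Last checks, by wrist depth:**
- The four lid corners read 67.2–67.4 mm above the table and the six pads 68.1–68.3 mm, so the lid is level and down.
- Before the lid went on, the bar lay flat in the tub and clear of its mate.
- The bottle and pliers looked undisturbed in the last picture, and the gripper was touching nothing. I did not look at the tape measure, screw pot and spray can again at the end.

**What did not go as expected:**
- **First grasp:** it closed on nothing, because the fingertips really end about 30–36 mm behind the reported tool point. I worked from the corrected length after that.
- **First pad press:** the first corner was already home when I kept pushing, and the measured wrist force reached about 80 N vertically and 37 N sideways. That is under the 120 N wrist limit and came from the fingertips on the stout edge. The readings at the end of the other five presses were about 12–25 N.
- **Middle panel:** I never pressed on the panel or the grip, but I did not measure the panel joint.

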